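# Press-test the two hold-down arms of a microscope stage and swing out the cracked one

## Task

The microscope stage on the bench has two spring arms for holding down a dish frame, and one of them has cracked at its root and gone soft. Press the left-hand arm straight down at the middle of its leaf with about 6 newtons and keep it there for a second, then do the same to the right-hand arm, never pressing more than 9 newtons, and judge which arm gives more. Then swing that soft arm outwards, away from the opening, a quarter turn until it points straight out sideways over the stage plate for replacement, leave the sound arm pointing where it does, let go, and leave the other things on the bench alone.

Things in the scene. Friction and masses are not known exactly. Their poses are not given: they have to be found in the camera images.
- stage: microscope stage, fixed on the bench: black plate 250 mm (x) by 320 mm (y), its top 60 mm above the bench; a round opening 110 mm wide is filled by a flat silver insert 1 mm proud. Origin on the bench under the opening's centre; x points away from the robot, y left, z up. Two spring arms stand on its far half, one left (+y), one right (-y) of the opening, pointing to the near edge
- opening (a point): centre of the stage's opening, on top of the insert, 61 mm above the bench; axes as the stage's
- post_a: steel post of one spring arm, fixed on the stage plate; arms a and b look alike and either may stand left or right (read their positions). Origin on the plate, on the post's axis
- pivot_a (a point): top of arm a's knurled thumb screw (17 mm across), on the vertical axis about which the whole arm swivels; 35 mm above the plate, 10 mm above the leaf's upper face. Its -x axis points along the leaf from post to tip
- mid_a (a point): middle of arm a's leaf, on its upper face: press here. 50 mm from the swivel axis, 40 mm from the root where the leaf bends, 25 mm above the plate when free. Leaf: flat steel strip 16 mm wide, 2 mm thick, 84 mm from root to end. -x points to the tip, z up. At 6 N here a sound arm goes down about 2 mm, a cracked one about 5 mm, in proportion to the force
- tip_a (a point): upper face of the stepped-down foot at the free end of arm a, about 90 mm from the swivel axis, 17 mm above the plate when free
- leaf_a (a joint): bend of arm a's leaf at its root, rad: 0 free, grows as the leaf is pressed down (0.05 = 2 mm at the middle); springs back when let go
- swivel_a (a joint): swivel of arm a about its post, rad: 0 along the stage's -x (towards the near edge), positive turns anticlockwise seen from above (tip towards the stage's -y), stops at +-1.75. Stiff: it needs about 2.5 N sideways at the middle of the leaf and stays where it is left
- post_b: post of the other arm, as post_a
- pivot_b (a point): top of the thumb screw of arm b, as pivot_a
- mid_b (a point): middle of the leaf of arm b, on its upper face, as mid_a
- tip_b (a point): foot at the free end of arm b, as tip_a
- leaf_b (a joint): bend of arm b's leaf, as leaf_a
- swivel_b (a joint): swivel of arm b, as swivel_a
- dish: bystander: closed clear culture dish 60 mm across, 15 mm high, on the bench; origin at the centre of its underside
- driver: bystander: screwdriver 170 mm long with a grey handle, lying on the bench
- oilbottle: bystander: amber bottle 54 mm across, 110 mm tall, standing on the bench; origin at the centre of its underside
- dishframe: bystander: bare aluminium dish frame, a plate 130 x 90 x 15 mm with a 61 mm hole, lying on the bench; origin at the centre of its underside

How it is judged (in metres and radians):
On the way, in this order (a step that is already met when the one before it is completed fails the run):
1. the left-hand arm is pressed down by the fingers near the middle of its leaf with about 6 N (4.5 to 7.5 N) for half a second (((y of post_a in the frame of stage above 0 m and contact force between the fingers and post_a between 4.5 and 7.5 N and value of joint leaf_a above 0.03 rad and horizontal distance between the grasp point and mid_a below 0.015 m) or (y of post_b in the frame of stage above 0 m and contact force between the fingers and post_b between 4.5 and 7.5 N and value of joint leaf_b above 0.07 rad and horizontal distance between the grasp point and mid_b below 0.015 m))), for 0.5 s.
2. then the right-hand arm is pressed in the same way (((y of post_a in the frame of stage below 0 m and contact force between the fingers and post_a between 4.5 and 7.5 N and value of joint leaf_a above 0.03 rad and horizontal distance between the grasp point and mid_a below 0.015 m) or (y of post_b in the frame of stage below 0 m and contact force between the fingers and post_b between 4.5 and 7.5 N and value of joint leaf_b above 0.07 rad and horizontal distance between the grasp point and mid_b below 0.015 m))), for 0.5 s.
3. the soft arm is swung outwards so that it points sideways (angle between the x axis of pivot_b and the y axis of stage, either way round below 0.3 rad and (y of tip_b in the frame of stage above 0.115 m or y of tip_b in the frame of stage below -0.115 m)), for 0.2 s.
At the end, for the whole second after the job is handed in: The soft arm points outwards, square to the stage's side within 0.3 rad, its tip over the plate beyond the post on the side away from the opening; the sound arm's tip is within 12 mm of where it was; both leaves are free and at rest (all of step 3 and distance of tip_a from where it was at the start of the episode below 0.012 m and value of joint leaf_a below 0.015 rad and value of joint leaf_b below 0.02 rad and velocity of joint swivel_b between -0.05 and 0.05 rad/s); the robot touches nothing.
It fails at once if an arm is overstrained: bent further than 9 N at the middle of its leaf bends it (value of joint leaf_a above 0.079 rad or value of joint leaf_b above 0.19 rad).
It fails at once if a bystander on the bench is moved by more than 20 mm (distance of any of dish, driver, dishframe, oilbottle from where it was at the start of the episode above 0.02 m).
It also fails if it takes over 64 s, if anything falls off the work surface, if the arm or the gripper's body presses on something with over 40 N, if the wrist force passes 120 N, or if a joint passes its speed limit or range.

## Robot

A 7-joint arm with a two-finger parallel gripper is mounted at the origin on the work surface. World frame = base frame: x ahead of the robot, y to its left, z up, the work surface at z = 0. Lengths are in m, angles in degrees, forces in N, time in s.
With the tool pointing down it reaches from about 0.425 to 0.875 m from the base axis. Payload 4.7 kg.
Tool frame: the origin (TCP) lies midway between the tips of the shut fingers; the grasp point (between the pads) lies 19 mm behind it; z points along the fingers, y is the direction in which the jaws open and shut (so a half turn about z gives the same grasp; the last joint's range is limited). The gripper opens to 87 mm and grips with 3 to 60 N. Pads are 19 mm wide; open, the fingers measure 117 mm over their backs; the gripper's body (75 mm by 190 mm) begins 51 mm behind the grasp point.
Start: joints at [65.896, 18.392, -4.016, 83.108, 1.295, 78.541, -3.26], TCP at [0.274, -0.59, 0.223] pointing down, gripper open.
Joint ranges: [-163.93, 163.93], [-17.29, 119.83], [-79.2, 71.16], [3.27, 140.29], [-89.18, 269.18], [5.43, 117.66], [-154.24, 154.24]. Speed limits (degrees/s): [147.25, 147.25, 180, 180, 180, 180, 180].

## Interface

Orientations are given as [roll, pitch, yaw] about the fixed x, y, z axes, in that order (R = Rz(yaw) Ry(pitch) Rx(roll)).
In Python, from cell import env gives the robot as it stands. The module is installed in compiled form; this text tells all that it offers.
- The arm moves only by the tool servo_tool, never from a script. Its argument "plan" is a list of rows, each a list of 3 entries, a list of its own where there are three numbers: the opening, from 0 (shut) to 1 (fully open), then the shift along the tool's x, y, z in cm, then the turn, a rotation vector about the tool's x, y, z in degrees. A call has 1 to 20 rows; each row shifts and turns the pose as measured when the row begins, along the tool's axes as they then stand; what a row does not reach is not made up. A row lasts 1/12 s, in which the tool goes at most 41.7 mm and 7.16 degrees, less where a joint would pass 70% of its speed; a pose out of reach is approached as far as the arm can. A call is refused whole if a number of a shift passes 4.17 or a number of a turn 7.16, either way. A call with a gripper value outside its range is refused whole. The fingers move at their own pace and stop on an object; "force" is the grip in N (left out, the last holds). Time passes only in rows, so rows that do not move let the fingers close. It gives the time, the measured TCP pose, the force and the opening at its end, in the units of the state.
- env.get_obs(): the state, without advancing time (a new reading comes with each control period).
- env.read_camera(name): name is "scene" or "side" or "wrist"; returns a dict with "image" (420x560x3 uint8, blue, green, red), "fx", "fy", "cx", "cy" (pixels), "rvec" (rotation vector, rad) and "tvec" (3), from world to camera coordinates, as OpenCV has them; the wrist camera has in their place "T_tool_cam" (4x4, takes a point from camera to tool coordinates, whose origin is the TCP and whose axes are the flange's). Camera axes: x right, y down, z forward; pixel columns grow to the right and rows downward; lengths in m; the calibration is good to about 2 mm. A picture is of the moment at which its call begins: read the wrist's pose just before it. There is no depth.
- env.sign_off(): hands the job in, once; it reports no verdict.
The state is a dict: "time_s": time; "qpos": joint angles; "joint_velocities": joint speeds; "effort": joint torques, N m; "tool_pos": TCP position; "tool_rot": TCP orientation; "force": force on the tool from outside, world axes, zero at the start; "wrist_torque": the same for the moment, N m; "grip_width": finger opening in m.
Only numpy, scipy, OpenCV 4.12 (cv2) and the standard library are available. Lean on these libraries where they do the work, as an engineer would, in place of code of your own. Each camera call takes 0.05 s, during which the arm holds its last target. There are 200 camera calls.

## Working session

There is one attempt and no reset: what is moved stays moved. The work goes in short steps, Python scripts to look and compute and a tool call to move; the robot and the scene stay as the last step left them, time stands still between calls to the robot, and variables do not carry over. Pictures are saved under pics/ and viewed, about 8 in all and at most 12, crops included, and the job is handed in when it is done.

Besides the shell and the picture viewer there is one more tool, called after "Emit:" as name(argument=value, ...), one argument or row to a line, values as JSON. servo_tool: Moves the arm, as the interface text tells. Its arguments: {"type":"object","properties":{"plan":{"type":"array"},"force":{"type":"number"}},"required":["plan"]}

```bash
mkdir -p pics; cat > h.py <<'E'
import numpy as np, cv2
from cell import env
def ray(c,uv):
    R=cv2.Rodrigues(np.array(c["rvec"],float))[0]; t=np.array(c["tvec"],float).ravel()
    d=R.T@np.array([(uv[0]-c["cx"])/c["fx"],(uv[1]-c["cy"])/c["fy"],1]); return -R.T@t,d
def plane(c,uv,z):
    o,d=ray(c,uv); return o+d*(z-o[2])/d[2]
def tri(c1,u1,c2,u2):
    A=[];b=[]
    for c,u in((c1,u1),(c2,u2)):
        o,d=ray(c,u); d=d/np.linalg.norm(d); P=np.eye(3)-np.outer(d,d); A.append(P); b.append(P@o)
    A=np.vstack(A); b=np.hstack(b); p=np.linalg.lstsq(A,b,rcond=None)[0]; return p,np.linalg.norm(A@p-b)
E
python3 - <<'E'
from h import *
import pickle
o=env.get_obs(); print({k:np.round(v,3).tolist() for k,v in o.items()})
d={}
for n in("scene","side"):
    d[n]=env.read_camera(n); cv2.imwrite(f"pics/{n}0.png",d[n]["image"])
    print(n,ray(d[n],(280,210)))
pickle.dump(d,open("c0.pkl","wb"))
E
```

```text
{'time_s': 0.0, 'qpos': [65.895, 18.439, -4.015, 83.176, 1.296, 78.541, -3.26], 'joint_velocities': [0.159, 0.008, -0.061, -0.057, -0.01, 0.024, 0.033], 'effort': [0.0, -49.129, -0.404, -31.252, -0.064, 0.044, 0.0], 'tool_pos': [0.274, -0.589, 0.221], 'tool_rot': [-179.889, 0.006, 24.915], 'force': [-0.245, -0.6, 0.203], 'wrist_torque': [0.013, -0.041, -0.033], 'grip_width': 0.087}
scene (array([1.20034533, 0.32119405, 0.69414933]), array([-0.69301365, -0.3335007 , -0.63922238]))
side (array([0.36245494, 0.66477337, 0.65732885]), array([ 0.20457357, -0.75107543, -0.62782344]))
```

View pics/scene0.png

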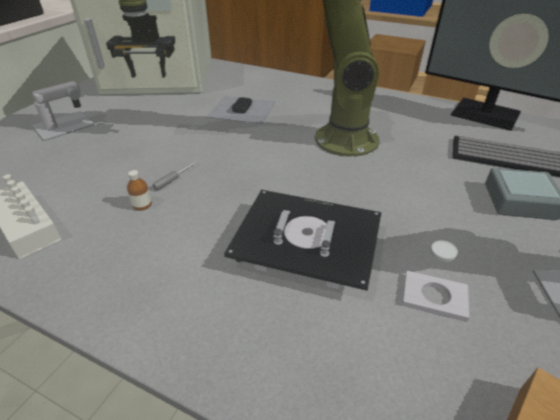

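View pics/side0.png

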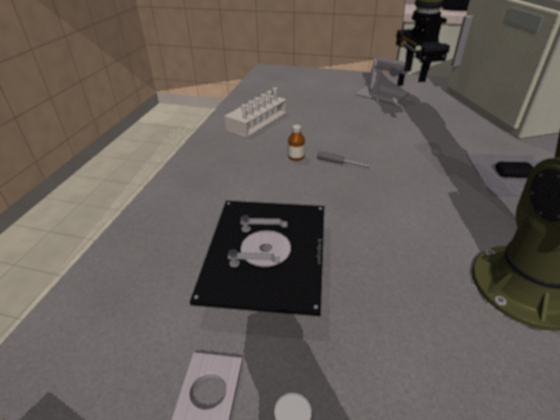

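The scene view shows the stage at about (305,235). The screws are at about (278,238) and (325,250), and the tips point towards the robot. The side view shows the stage at about (265,255), with screws at about (245,222) and (234,257). I'll enlarge both to pick points.

```bash
python3 - <<'E'
from h import *
import pickle
d=pickle.load(open("c0.pkl","rb"))
a=d["scene"]["image"][185:290,225:390]; b=d["side"]["image"][195:315,190:335]
f=lambda i:cv2.resize(i,None,fx=5,fy=5,interpolation=cv2.INTER_CUBIC)
a=cv2.resize(a,(0,0),fx=4.8,fy=4.8,interpolation=cv2.INTER_CUBIC)
cv2.imwrite("pics/z1.png",a); cv2.imwrite("pics/z2.png",f(b))
# stage corners from dark mask, on z=.06
for n,r in(("scene",(185,290,220,395)),("side",(195,312,185,335))):
    im=d[n]["image"]; m=np.zeros(im.shape[:2],np.uint8); m[r[0]:r[1],r[2]:r[3]]=(im[r[0]:r[1],r[2]:r[3]].max(2)<50)*255
    c=max(cv2.findContours(m,0,2)[0],key=cv2.contourArea); h=cv2.convexHull(c)
    q=cv2.approxPolyN(h,4,-1,True).reshape(-1,2) if hasattr(cv2,"approxPolyN") else cv2.approxPolyDP(h,8,True).reshape(-1,2)
    P=np.array([plane(d[n],u,.06) for u in q]); print(n,q.tolist(),P.round(3).tolist(),P.mean(0).round(3),[round(np.linalg.norm(P[i]-P[i-1]),3) for i in range(len(P))])
    # insert: bright
    m2=np.zeros_like(m); cv2.fillPoly(m2,[q.astype(int)],255); m2[im.min(2)<110]=0
    cc=max(cv2.findContours(m2,0,2)[0],key=cv2.contourArea); print(cv2.fitEllipse(cc))
E
```

```text
Traceback (most recent call last):
cv2.error: OpenCV(4.12.0) :-1: error: (-5:Bad argument) in function 'approxPolyN'
> Overload resolution failed:
>  - Argument 'epsilon_percentage' must be float, not bool
>  - Argument 'epsilon_percentage' must be float, not bool
```

View pics/z1.png

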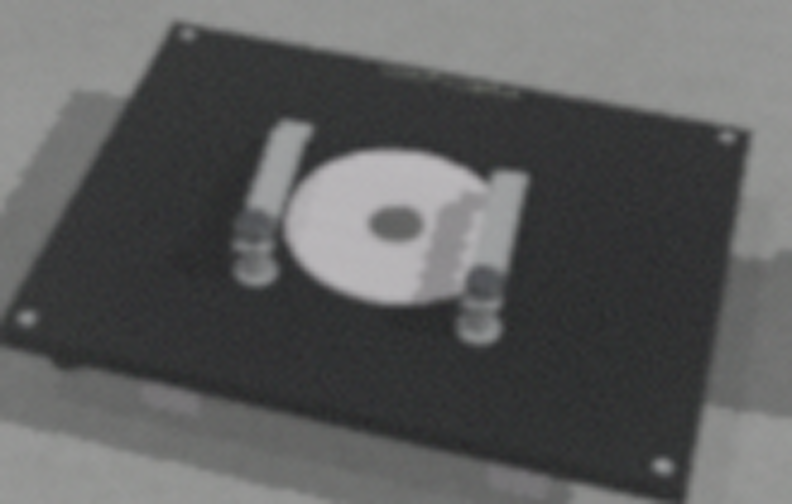

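View pics/z2.png

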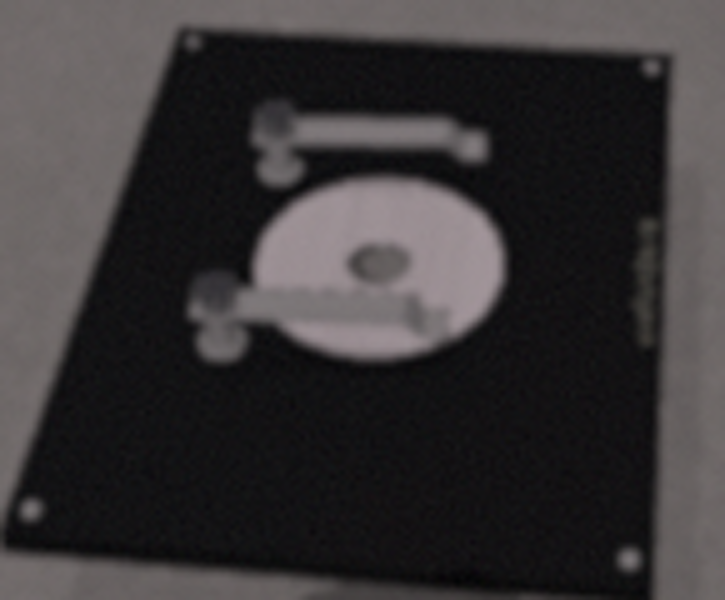

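The scene crop shows the left arm's screw at crop (484,275) and its leaf end at (510,175). The right arm's screw is at (256,222) and its leaf end at (293,124). In the side crop the left arm's screw is at (216,290) and the right arm's at (277,118).

```bash
python3 - <<'E'
from h import *
import pickle
d=pickle.load(open("c0.pkl","rb")); S,D=d["scene"],d["side"]
s=lambda u:(np.array(u)+.5)/4.8-.5+[225,185]
t=lambda u:(np.array(u)+.5)/5-.5+[190,195]
pt={"screwL":((484,275),(216,290)),"screwR":((256,222),(277,118)),"hole":((397,224),(380,263)),
 "c_nl":((750,131),(655,598)),"c_nr":((174,22),(671,57)),"c_fr":((2,343),(182,30)),
 "s_nl":((728,137),(629,559)),"s_nr":((188,34),(652,68)),"s_fr":((27,318),(193,42)),"s_fl":((662,466),(31,510))}
for k,(a,b) in pt.items(): 
    p,r=tri(S,s(a),D,t(b)); print(k,p.round(4),round(r,4))
for k,c,u,z in(("leafL axis side",D,t((240,303)),.085),("leafL end",D,t((413,310)),.085),("leafR",D,t((295,132)),.085),("leafR end",D,t((458,134)),.085),
 ("L scene root",S,s((490,262)),.085),("L scene end",S,s((511,176)),.085),("R scene root",S,s((262,205)),.085),("R scene end",S,s((294,125)),.085)):
    print(k,plane(c,u,z).round(4))
E
```

```text
screwL [0.6048 0.1452 0.0934] 0.0017
screwR [0.6162 0.0352 0.0921] 0.0005
hole [0.5552 0.0827 0.0596] 0.0
c_nl [0.408  0.2223 0.0573] 0.003
c_nr [ 0.456  -0.0939  0.0586] 0.0016
c_fr [ 0.7027 -0.0565  0.0544] 0.0045
s_nl [0.4206 0.2123 0.061 ] 0.0004
s_nr [ 0.4634 -0.0812  0.0597] 0.0012
s_fr [ 0.6909 -0.0475  0.0596] 0.0007
s_fl [0.6477 0.2452 0.0602] 0.0005
leafL axis side [0.5964 0.1437 0.085 ]
leafL end [0.5263 0.1304 0.085 ]
leafR [0.6082 0.0353 0.085 ]
leafR end [0.536  0.0192 0.085 ]
L scene root [0.5861 0.141  0.085 ]
L scene end [0.5249 0.1289 0.085 ]
R scene root [0.5969 0.0288 0.085 ]
R scene end [0.536  0.0172 0.085 ]
```

Plate height comes out at 0.060 and the screw tops at 0.093, which agrees with the text. Stage yaw is about 8.3° and the leaves lie at about 10.5°. Mid L is near (0.555, 0.136) and mid R near (0.567, 0.026). Moving above the left arm.

Emit:
servo_tool(
  plan=[
    [0,[2.8,-2.7,0],[0,0,0]],
    [0,[2.8,-2.7,0],[0,0,0]],
    [0,[2.8,-2.7,0],[0,0,0]],
    [0,[2.8,-2.7,0],[0,0,0]],
    [0,[2.8,-2.7,0],[0,0,0]],
    [0,[2.8,-2.7,0],[0,0,0]],
    [0,[2.8,-2.7,0],[0,0,0]],
    [0,[2.8,-2.7,0],[0,0,0]],
    [0,[2.8,-2.7,0],[0,0,0]],
    [0,[2.8,-2.7,0],[0,0,0]],
    [0,[2.8,-2.7,0],[0,0,0]],
    [0,[2.8,-2.7,0],[0,0,0]],
    [0,[2.8,-2.7,0],[0,0,0]],
    [0,[2.8,-2.7,0],[0,0,0]],
    [0,[2.8,-2.7,0],[0,0,0]],
    [0,[2.8,-2.7,0],[0,0,0]],
    [0,[2.8,-2.7,0],[0,0,0]],
    [0,[2.8,-2.7,0],[0,0,0]],
    [0,[2.8,-2.7,0],[0,0,0]],
    [0,[2.8,-2.7,0],[0,0,0]],
  ],
  force=20,
)

```text
time_s: 1.77
tool_pos: [0.5604, 0.1583, 0.211]
tool_rot: [-179.8, 0.6, 23.5]
force: [0.8, -0.4, 1.1]
grip_width: 0.0002
```

Emit:
servo_tool(
  plan=[
    [0,[-0.3,0.5,1],[0,0,3.2]],
    [0,[-0.3,0.5,1],[0,0,3.2]],
    [0,[-0.3,0.5,1],[0,0,3.2]],
    [0,[-0.2,0.5,1],[0,0,3.2]],
    [0,[0,0,0],[0,0,0]],
    [0,[0,0,0],[0,0,0]],
  ],
)

```text
time_s: 2.27
tool_pos: [0.5542, 0.1522, 0.1662]
tool_rot: [-179.2, 0.9, 11.5]
force: [-0.3, 0.8, 0.4]
grip_width: 0.0003
```

```bash
python3 - <<'E'
from h import *
import pickle
o=env.get_obs(); c=env.read_camera("wrist"); pickle.dump((o,c),open("w1.pkl","wb")); cv2.imwrite("pics/w1.png",c["image"])
print(o["tool_pos"],o["tool_rot"],o["force"],np.round(c["T_tool_cam"],3).tolist(),c["fx"])
E
```

```text
[0.55418656 0.15218066 0.16615625] [-179.22042608    0.88220712   11.47805205] [-0.34304746  0.80059858  0.36377518] [[0.0, -0.958, -0.287, 0.08], [1.0, 0.0, -0.0, -0.0], [0.0, -0.287, 0.958, -0.161], [0.0, 0.0, 0.0, 1.0]] 320.16001812491237
```

View pics/w1.png

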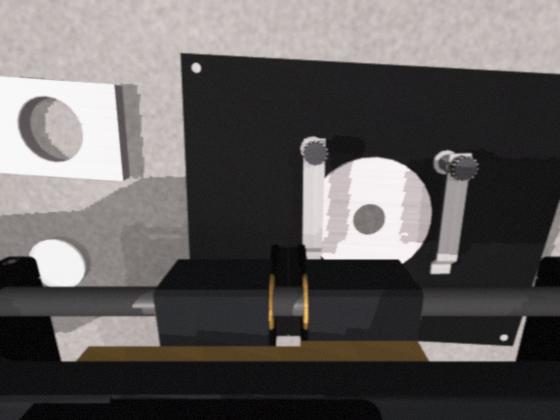

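The wrist view shows the left screw at (315,152), with its leaf running to (313,250). The right screw is at (463,168), with its leaf running to (443,260) and the foot at (441,268).

```bash
cat >> h.py <<'E'
from scipy.spatial.transform import Rotation as Ro
def wplane(o,c,uv,z):
    R=Ro.from_euler("xyz",o["tool_rot"],degrees=True).as_matrix(); T=np.array(c["T_tool_cam"])
    O=R@T[:3,3]+o["tool_pos"]; d=R@T[:3,:3]@np.array([(uv[0]-c["cx"])/c["fx"],(uv[1]-c["cy"])/c["fy"],1]); return O+d*(z-O[2])/d[2]
E
python3 - <<'E'
from h import *
import pickle
o,c=pickle.load(open("w1.pkl","rb"))
for k,u,z in(("screwL",(315,152),.095),("leafL",(313.5,175),.085),("leafL2",(312.5,245),.085),("screwR",(463,168),.095),("leafR",(457,190),.085),("leafR end",(444,255),.085),("hole",(369,219),.061)):
    print(k,wplane(o,c,u,z).round(4))
E
```

```text
screwL [0.6101 0.1453 0.095 ]
leafL [0.5918 0.1416 0.085 ]
leafL2 [0.5351 0.1295 0.085 ]
screwR [0.6203 0.0382 0.095 ]
leafR [0.6026 0.031  0.085 ]
leafR end [0.5485 0.022  0.085 ]
hole [0.5593 0.083  0.061 ]
```

Emit:
servo_tool(
  plan=[
    [0,[0,0.5,1],[0,0,0]],
    [0,[0,0.5,1],[0,0,0]],
    [0,[0,0.5,1],[0,0,0]],
    [0,[0,0.3,1],[0,0,0]],
    [0,[0,0,1],[0,0,0]],
    [0,[0,0,1],[0,0,0]],
    [0,[0,0,0.5],[0,0,0]],
    [0,[0,0,0],[0,0,0]],
    [0,[0,0,0],[0,0,0]],
  ],
)

```text
time_s: 3.07
tool_pos: [0.5572, 0.1326, 0.0942]
tool_rot: [-179.2, 0.9, 11.6]
force: [-0.1, -0.0, -0.3]
grip_width: 0.0006
```

Emit:
servo_tool(
  plan=[
    [0,[0,0,0.3],[0,0,0]],
    [0,[0,0,0.2],[0,0,0]],
    [0,[0,0,0.1],[0,0,0]],
    [0,[0,0,0.1],[0,0,0]],
    [0,[0,0,0],[0,0,0]],
  ],
)

```text
time_s: 3.48
tool_pos: [0.558, 0.134, 0.088]
tool_rot: [-179.2, 0.7, 11.7]
force: [-0.4, -0.4, 0.2]
grip_width: 0.0006
```

Emit:
servo_tool(
  plan=[
    [0,[0,0,0.1],[0,0,0]],
    [0,[0,0,0.1],[0,0,0]],
    [0,[0,0,0.1],[0,0,0]],
    [0,[0,0,0],[0,0,0]],
  ],
)

```text
time_s: 3.82
tool_pos: [0.5585, 0.1342, 0.0855]
tool_rot: [-179.2, 0.6, 11.7]
force: [0.0, 0.4, -0.6]
grip_width: 0.0002
```

Emit:
servo_tool(
  plan=[
    [0,[0,0,0.1],[0,0,0]],
    [0,[0,0,0.1],[0,0,0]],
    [0,[0,0,0],[0,0,0]],
  ],
)

```text
time_s: 4.07
tool_pos: [0.5587, 0.1343, 0.084]
tool_rot: [-179.2, 0.6, 11.7]
force: [-1.0, -0.0, 2.2]
grip_width: 0.0006
```

Emit:
servo_tool(
  plan=[
    [0,[0,0,0.1],[0,0,0]],
    [0,[0,0,0],[0,0,0]],
  ],
)

```text
time_s: 4.23
tool_pos: [0.5587, 0.1343, 0.0835]
tool_rot: [-179.3, 0.6, 11.7]
force: [-0.8, -0.1, 2.4]
grip_width: 0.001
```

Emit:
servo_tool(
  plan=[
    [0,[0,0,0.1],[0,0,0]],
    [0,[0,0,0.1],[0,0,0]],
    [0,[0,0,0],[0,0,0]],
  ],
)

```text
time_s: 4.48
tool_pos: [0.5588, 0.1343, 0.0824]
tool_rot: [-179.3, 0.6, 11.7]
force: [-2.6, -0.4, 5.1]
grip_width: 0.0004
```

Emit:
servo_tool(
  plan=[
    [0,[0,0,0.05],[0,0,0]],
    [0,[0,0,0.02],[0,0,0]],
    [0,[0,0,0.02],[0,0,0]],
    [0,[0,0,0.02],[0,0,0]],
  ],
)

```text
time_s: 4.82
tool_pos: [0.5588, 0.1343, 0.0825]
tool_rot: [-179.3, 0.6, 11.7]
force: [-2.1, 0.2, 4.7]
grip_width: 0.0005
```

Emit:
servo_tool(
  plan=[
    [0,[0,0,0.1],[0,0,0]],
    [0,[0,0,0.05],[0,0,0]],
    [0,[0,0,0.04],[0,0,0]],
    [0,[0,0,0.04],[0,0,0]],
  ],
)

```text
time_s: 5.15
tool_pos: [0.5588, 0.1343, 0.0818]
tool_rot: [-179.4, 0.6, 11.7]
force: [-3.4, -1.0, 5.9]
grip_width: 0.0005
```

Emit:
servo_tool(
  plan=[
    [0,[-0.03,0,0.03],[0,0,0]],
    [0,[0,0,0.03],[0,0,0]],
    [0,[0,0,0.03],[0,0,0]],
    [0,[0,0,0.03],[0,0,0]],
    [0,[0,0,0.03],[0,0,0]],
    [0,[0,0,0.03],[0,0,0]],
  ],
)

```text
time_s: 5.65
tool_pos: [0.5588, 0.1343, 0.0823]
tool_rot: [-179.5, 0.6, 11.7]
force: [-1.6, -1.3, 4.7]
grip_width: 0.0006
```

Emit:
servo_tool(
  plan=[
    [0,[-0.02,0,0.08],[0,0,0]],
    [0,[0,0,0.05],[0,0,0]],
    [0,[0,0,0.05],[0,0,0]],
    [0,[0,0,0.04],[0,0,0]],
    [0,[0,0,0.04],[0,0,0]],
    [0,[0,0,0.04],[0,0,0]],
  ],
)

```text
time_s: 6.15
tool_pos: [0.5589, 0.1344, 0.0819]
tool_rot: [-179.6, 0.5, 11.7]
force: [-2.7, -0.6, 6.3]
grip_width: 0.0004
```

Emit:
servo_tool(
  plan=[
    [0,[0,0,0.04],[0,0,0]],
    [0,[0,0,0.04],[0,0,0]],
    [0,[0,0,0.04],[0,0,0]],
    [0,[0,0,0.04],[0,0,0]],
    [0,[0,0,0.04],[0,0,0]],
    [0,[0,0,0.04],[0,0,0]],
    [0,[0,0,0.04],[0,0,0]],
  ],
)

```text
time_s: 6.73
tool_pos: [0.5589, 0.1343, 0.082]
tool_rot: [-179.7, 0.5, 11.7]
force: [-2.6, -0.8, 6.6]
grip_width: 0.0003
```

Emit:
servo_tool(
  plan=[
    [0,[-0.02,0,0.0],[0,0,0]],
    [0,[0,0,0.03],[0,0,0]],
    [0,[0,0,0.03],[0,0,0]],
    [0,[0,0,0.03],[0,0,0]],
    [0,[0,0,0.04],[0,0,0]],
    [0,[0,0,0.04],[0,0,0]],
    [0,[0,0,0.04],[0,0,0]],
    [0,[0,0,0.04],[0,0,0]],
    [0,[0,0,0.04],[0,0,0]],
    [0,[0,0,0.04],[0,0,0]],
  ],
)

```text
time_s: 7.57
tool_pos: [0.5589, 0.1344, 0.082]
tool_rot: [-179.8, 0.5, 11.7]
force: [-2.5, -1.8, 4.9]
grip_width: 0.0003
```

Emit:
servo_tool(
  plan=[
    [0,[0,0,-1],[0,0,0]],
    [0,[0,0,-1],[0,0,0]],
    [0,[0,0,-0.5],[0,0,0]],
    [0,[-0.3,2,0],[0,0,0]],
    [0,[-0.3,2,0],[0,0,0]],
    [0,[-0.3,2,0],[0,0,0]],
    [0,[-0.2,2,0],[0,0,0]],
    [0,[-0.2,2,0],[0,0,0]],
    [0,[0,0.5,0],[0,0,0]],
    [0,[0,0,0],[0,0,0]],
    [0,[0,0,0],[0,0,0]],
  ],
)

```text
time_s: 8.48
tool_pos: [0.5703, 0.0281, 0.1125]
tool_rot: [-179.7, 0.0, 11.9]
force: [-0.3, 0.2, 0.4]
grip_width: 0.0007
```

Emit:
servo_tool(
  plan=[
    [0,[-0.2,0,0.7],[0,0,0]],
    [0,[0,0,0.7],[0,0,0]],
    [0,[0,0,0.5],[0,0,0]],
    [0,[0,0,0.3],[0,0,0]],
    [0,[0,0,0.1],[0,0,0]],
    [0,[0,0,0],[0,0,0]],
    [0,[0,0,0],[0,0,0]],
  ],
)

```text
time_s: 9.07
tool_pos: [0.5665, 0.0355, 0.0863]
tool_rot: [-179.5, 0.1, 12.4]
force: [-0.0, -1.0, -0.5]
grip_width: 0.0002
```

Emit:
servo_tool(
  plan=[
    [0,[0,0.4,0],[0,0,0]],
    [0,[0,0.4,0],[0,0,0]],
    [0,[0,0.1,0],[0,0,0]],
    [0,[0,0,0],[0,0,0]],
    [0,[0,0,0],[0,0,0]],
  ],
)

```text
time_s: 9.48
tool_pos: [0.5694, 0.0255, 0.0869]
tool_rot: [-179.5, 0.0, 12.4]
force: [0.4, -0.3, -0.3]
grip_width: 0.0005
```

Emit:
servo_tool(
  plan=[
    [0,[-0.1,0,0.1],[0,0,0]],
    [0,[0,0,0.1],[0,0,0]],
    [0,[0,0,0.1],[0,0,0]],
    [0,[0,0,0.1],[0,0,0]],
    [0,[0,0,0],[0,0,0]],
  ],
)

```text
time_s: 9.9
tool_pos: [0.5688, 0.025, 0.0842]
tool_rot: [-179.6, -0.0, 12.4]
force: [-1.9, -0.6, 3.9]
grip_width: 0.0004
```

Emit:
servo_tool(
  plan=[
    [0,[0,0,0.1],[0,0,0]],
    [0,[0,0,0.1],[0,0,0]],
    [0,[0,0,0],[0,0,0]],
  ],
)

```text
time_s: 10.15
tool_pos: [0.5688, 0.025, 0.0837]
tool_rot: [-179.7, -0.0, 12.4]
force: [-2.6, -0.4, 5.4]
grip_width: 0.0006
```

Emit:
servo_tool(
  plan=[
    [0,[-0.03,0,0.06],[0,0,0]],
    [0,[0,0,0.05],[0,0,0]],
    [0,[0,0,0.04],[0,0,0]],
    [0,[0,0,0.04],[0,0,0]],
    [0,[0,0,0.04],[0,0,0]],
  ],
)

```text
time_s: 10.57
tool_pos: [0.5688, 0.025, 0.0838]
tool_rot: [-179.8, -0.0, 12.4]
force: [-1.5, -0.7, 5.8]
grip_width: -0.0001
```

Emit:
servo_tool(
  plan=[
    [0,[-0.02,0,0.04],[0,0,0]],
    [0,[0,0,0.04],[0,0,0]],
    [0,[0,0,0.04],[0,0,0]],
    [0,[0,0,0.04],[0,0,0]],
    [0,[0,0,0.04],[0,0,0]],
  ],
)

```text
time_s: 10.98
tool_pos: [0.5688, 0.025, 0.0838]
tool_rot: [-179.9, -0.0, 12.4]
force: [-2.7, -0.7, 5.9]
grip_width: 0.0008
```

Emit:
servo_tool(
  plan=[
    [0,[0,0,0.06],[0,0,0]],
    [0,[0,0,0.05],[0,0,0]],
    [0,[0,0,0.04],[0,0,0]],
    [0,[0,0,0.04],[0,0,0]],
    [0,[0,0,0.04],[0,0,0]],
    [0,[0,0,0.04],[0,0,0]],
    [0,[0,0,0.04],[0,0,0]],
  ],
)

```text
time_s: 11.57
tool_pos: [0.5688, 0.025, 0.0838]
tool_rot: [180.0, -0.0, 12.5]
force: [-1.4, 0.1, 4.9]
grip_width: 0.0
```

```bash
python3 - <<'E'
from h import *
import pickle
o=env.get_obs(); c={n:env.read_camera(n) for n in("wrist","side")}; pickle.dump((o,c),open("pR.pkl","wb"))
print(o["tool_pos"],o["force"],o["time_s"])
E
```

```text
[0.5688101  0.02496712 0.08377929] [-1.4269429   0.06694608  4.94600059] 11.5667
```

Emit:
servo_tool(
  plan=[
    [0,[0,0,-0.05],[0,0,0]],
    [0,[0,0,-0.03],[0,0,0]],
    [0,[0,0,0],[0,0,0]],
  ],
)

```text
time_s: 11.92
tool_pos: [0.5688, 0.025, 0.0847]
tool_rot: [180.0, -0.0, 12.5]
force: [-1.4, 0.3, 2.0]
grip_width: 0.0002
```

Emit:
servo_tool(
  plan=[
    [0,[0,0,-0.05],[0,0,0]],
    [0,[0,0,-0.03],[0,0,0]],
    [0,[0,0,0],[0,0,0]],
  ],
)

```text
time_s: 12.17
tool_pos: [0.5688, 0.025, 0.085]
tool_rot: [180.0, -0.0, 12.5]
force: [-0.2, 0.0, 1.7]
grip_width: 0.0004
```

Emit:
servo_tool(
  plan=[
    [0,[0,0,-0.05],[0,0,0]],
    [0,[0,0,-0.05],[0,0,0]],
    [0,[0,0,0],[0,0,0]],
  ],
)

```text
time_s: 12.42
tool_pos: [0.5687, 0.0251, 0.0854]
tool_rot: [-180.0, -0.0, 12.5]
force: [0.5, -0.6, 0.5]
grip_width: 0.0004
```

Left went down about 3.4 mm at 6 N (0.0853 to 0.0819). Right went down about 1.6 mm (0.0854 to 0.0838, about 3 N/mm). The left arm is the soft one. Next I lift and go to the inner side of the left leaf, near (0.559, 0.102).

Emit:
servo_tool(
  plan=[
    [0,[0,0,-1],[0,0,0]],
    [0,[0,0,-1],[0,0,0]],
    [0,[0,0,-1],[0,0,0]],
    [0,[0.2,-1.5,0],[0,0,0]],
    [0,[0.2,-1.5,0],[0,0,0]],
    [0,[0.1,-1.5,0],[0,0,0]],
    [0,[0.1,-1.5,0],[0,0,0]],
    [0,[0.1,-1.5,0],[0,0,0]],
    [0,[0,0,0],[0,0,0]],
    [0,[0,0,0],[0,0,0]],
    [0,[0,0,0],[0,0,0]],
  ],
)

```text
time_s: 13.33
tool_pos: [0.5633, 0.1016, 0.128]
tool_rot: [179.9, -0.6, 12.3]
force: [0.4, 0.1, -0.7]
grip_width: 0.0004
```

```bash
cat > wp.py <<'E'
from h import *
P=np.array([.607,.145]); y=np.radians(12.5); X=np.array([np.cos(y),np.sin(y)]); Y=np.array([np.sin(y),-np.cos(y)])
def C(th,r=.055,gap=0):
    a=np.radians(th); u=np.array([np.cos(a),np.sin(a)]); t=np.array([np.sin(a),-np.cos(a)])
    return P+r*u-t*(.008+.0095*abs(t@X)+.015*abs(t@Y)+gap)
E
python3 - <<'E'
from wp import *
p=C(190.7,gap=.01); print("start",p)
for th in np.linspace(190.7,97.7,11):
    q=C(th); d=q-p; print(round(th),q.round(4),"tool cm",round(d@X*100,2),round(d@Y*100,2)); p=q
o=env.get_obs(); print(o["tool_pos"],o["tool_rot"])
E
```

```text
start [0.55913732 0.10207617]
191 [0.5573 0.1119] tool cm 0.03 -1.0
181 [0.5526 0.1191] tool cm -0.3 -0.81
172 [0.549  0.1274] tool cm -0.17 -0.89
163 [0.5468 0.1367] tool cm -0.01 -0.95
154 [0.5463 0.1466] tool cm 0.16 -0.98
144 [0.5477 0.1568] tool cm 0.36 -0.97
135 [0.5511 0.167 ] tool cm 0.55 -0.92
126 [0.5566 0.1766] tool cm 0.74 -0.82
116 [0.564  0.1851] tool cm 0.91 -0.67
107 [0.5731 0.1921] tool cm 1.04 -0.49
98 [0.5811 0.197 ] tool cm 0.89 -0.3
[0.56332425 0.10164402 0.12801671] [179.87004051  -0.64330854  12.32526453]
```

Emit:
servo_tool(
  plan=[
    [0,[-0.2,0,0.8],[0,0,0]],
    [0,[-0.2,0,1],[0,0,0]],
    [0,[0,0,1],[0,0,0]],
    [0,[0,0,1],[0,0,0]],
    [0,[0,0,0.8],[0,0,0]],
    [0,[0,0,0.4],[0,0,0]],
    [0,[0,0,0.2],[0,0,0]],
    [0,[0,0,0],[0,0,0]],
    [0,[0,0,0],[0,0,0]],
  ],
)

```text
time_s: 14.08
tool_pos: [0.5589, 0.0944, 0.0681]
tool_rot: [179.8, -0.4, 11.9]
force: [-0.0, -0.5, -0.3]
grip_width: 0.0006
```

Emit:
servo_tool(
  plan=[
    [0,[0,-0.4,-0.3],[0,0,0]],
    [0,[0,-0.5,-0.1],[0,0,0]],
    [0,[0,-0.5,0],[0,0,0]],
    [0,[0,-0.4,0],[0,0,0]],
    [0,[0,0,0],[0,0,0]],
  ],
)

```text
time_s: 14.5
tool_pos: [0.5562, 0.115, 0.0744]
tool_rot: [179.8, -0.6, 11.9]
force: [-0.1, -0.2, -0.2]
grip_width: 0.0005
```

Emit:
servo_tool(
  plan=[
    [0,[-0.2,-0.4,0.1],[0,0,0]],
    [0,[-0.1,-0.5,0.1],[0,0,0]],
    [0,[-0.1,-0.5,0],[0,0,0]],
    [0,[0,0,0],[0,0,0]],
  ],
)

```text
time_s: 14.83
tool_pos: [0.5513, 0.1268, 0.0734]
tool_rot: [179.6, -0.8, 11.9]
force: [0.5, -0.7, -0.4]
grip_width: 0.0005
```

Emit:
servo_tool(
  plan=[
    [0,[-0.1,-0.5,0.1],[0,0,0]],
    [0,[0,-0.5,0],[0,0,0]],
    [0,[0,-0.5,0],[0,0,0]],
    [0,[0,-0.5,0],[0,0,0]],
    [0,[0,0,0],[0,0,0]],
  ],
)

```text
time_s: 15.25
tool_pos: [0.5452, 0.146, 0.0716]
tool_rot: [179.4, -0.7, 11.8]
force: [0.7, -1.6, 0.9]
grip_width: 0.0004
```

```bash
python3 - <<'E'
from h import *
o=env.get_obs(); c=env.read_camera("side"); print(o["tool_pos"],o["force"])
cv2.imwrite("pics/s2.png",cv2.resize(c["image"][170:320,170:350],None,fx=4,fy=4,interpolation=cv2.INTER_CUBIC))
E
```

```text
[0.54521563 0.14595934 0.0716269 ] [ 0.66211459 -1.57875541  0.88542825]
```

View pics/s2.png

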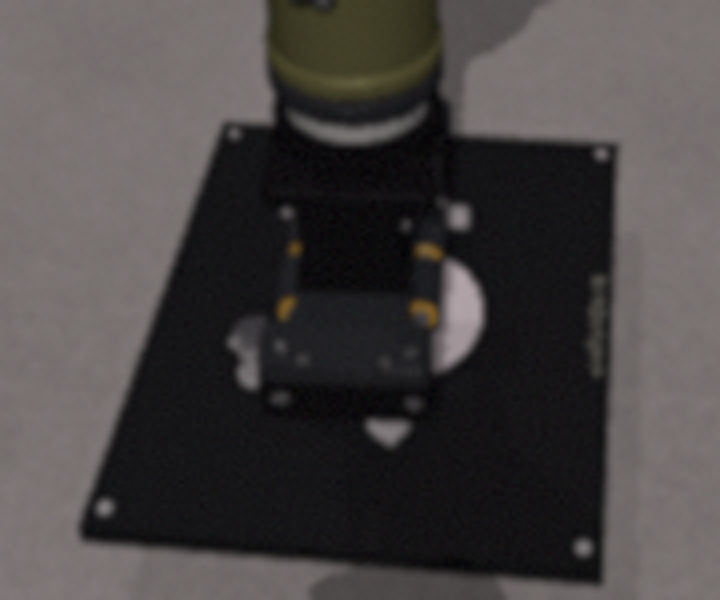

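The side view shows the gripper over the arm and the left leaf's tip at crop (388,435), so the leaf is swinging outwards. Continuing along the arc.

Emit:
servo_tool(
  plan=[
    [0,[0.2,-0.5,0],[0,0,0]],
    [0,[0.2,-0.5,0],[0,0,0]],
    [0,[0.3,-0.5,0],[0,0,0]],
    [0,[0.3,-0.5,0],[0,0,0]],
    [0,[0,0,0],[0,0,0]],
  ],
)

```text
time_s: 15.72
tool_pos: [0.5502, 0.1687, 0.0707]
tool_rot: [179.4, -0.5, 11.7]
force: [-0.0, -2.1, 0.0]
grip_width: 0.0004
```

Emit:
servo_tool(
  plan=[
    [0,[0.4,-0.4,-0.1],[0,0,0]],
    [0,[0.4,-0.3,0],[0,0,0]],
    [0,[0.4,-0.3,0],[0,0,0]],
    [0,[0.5,-0.3,0],[0,0,0]],
    [0,[0,0,0],[0,0,0]],
  ],
)

```text
time_s: 16.13
tool_pos: [0.5641, 0.1874, 0.0708]
tool_rot: [179.4, -0.3, 11.8]
force: [-0.8, -1.0, 0.2]
grip_width: 0.0006
```

Emit:
servo_tool(
  plan=[
    [0,[0.4,-0.2,-0.1],[0,0,0]],
    [0,[0.4,-0.2,0],[0,0,0]],
    [0,[0.4,-0.1,0],[0,0,0]],
    [0,[0.3,-0.1,0],[0,0,0]],
    [0,[0,0,0],[0,0,0]],
  ],
)

```text
time_s: 16.55
tool_pos: [0.5778, 0.1981, 0.0713]
tool_rot: [179.5, -0.2, 11.8]
force: [-1.3, -1.0, 1.9]
grip_width: 0.0002
```

```bash
python3 - <<'E'
from h import *
o=env.get_obs(); c=env.read_camera("scene"); print(o["tool_pos"],o["force"])
cv2.imwrite("pics/s3.png",cv2.resize(c["image"][170:290,225:390],None,fx=4.8,fy=4.8,interpolation=cv2.INTER_CUBIC))
E
```

```text
[0.57783273 0.1981367  0.07131074] [-1.29462183 -1.01254303  1.87942828]
```

View pics/s3.png

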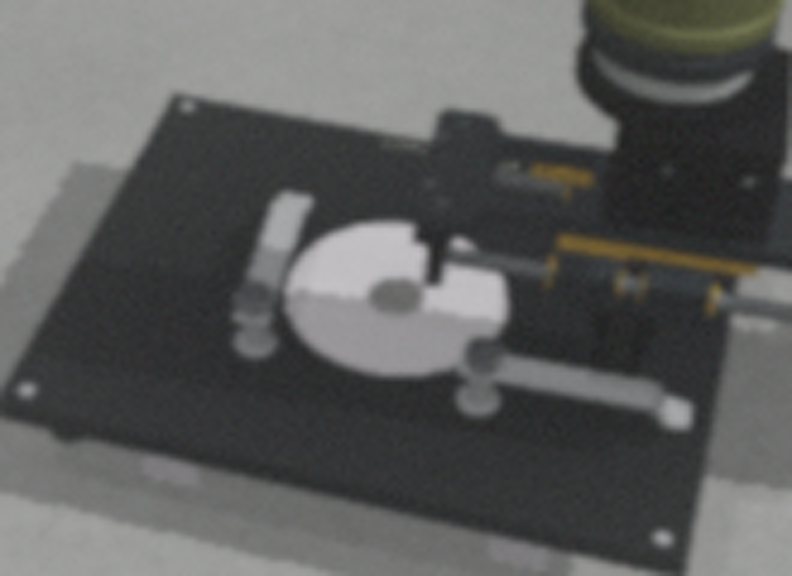

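The scene view shows the left arm pointing out sideways, with its screw at (484,353), leaf end at (655,393) and foot at (676,412). I'll check the angle.

```bash
python3 - <<'E'
from h import *
import pickle
S=pickle.load(open("c0.pkl","rb"))["scene"]
s=lambda u:(np.array(u)+.5)/4.8-.5+[225,170]
a=plane(S,s((510,369)),.085); b=plane(S,s((655,394)),.085); f=plane(S,s((677,410)),.077); p=plane(S,s((484,350)),.095)
print(a,b,f,p,np.degrees(np.arctan2(*(b-a)[[1,0]])),np.degrees(np.arctan2(*(f-p)[[1,0]])))
E
```

```text
[0.60358986 0.15722235 0.085     ] [0.59011396 0.22101932 0.085     ] [0.58746    0.23151535 0.077     ] [0.60711152 0.14517915 0.095     ] 101.92731121469836 102.82298143973449
```

At 102° against a target of 98.3°, it is about 0.07 rad off, which is within tolerance. The tip's stage y is about 0.143. Backing off and lifting away.

Emit:
servo_tool(
  plan=[
    [0,[-0.5,0,0],[0,0,0]],
    [0,[-1,0,0],[0,0,0]],
    [0,[-1,0,0],[0,0,0]],
    [0,[0,0,-2],[0,0,0]],
    [0,[0,0,-3],[0,0,0]],
    [0,[0,0,-3],[0,0,0]],
    [0,[0,0,-3],[0,0,0]],
    [0,[0,2,-2],[0,0,0]],
    [0,[0,3,0],[0,0,0]],
    [0,[0,4,0],[0,0,0]],
    [0,[0,4,0],[0,0,0]],
    [0,[0,4,0],[0,0,0]],
    [0,[0,4,0],[0,0,0]],
    [0,[0,4,0],[0,0,0]],
    [0,[0,3,0],[0,0,0]],
    [0,[0,0,0],[0,0,0]],
    [0,[0,0,0],[0,0,0]],
    [0,[0,0,0],[0,0,0]],
  ],
)

```text
time_s: 18.1
tool_pos: [0.599, -0.0834, 0.2131]
tool_rot: [179.3, -0.9, 12.7]
force: [-0.2, -0.0, -1.1]
grip_width: 0.0007
```

```bash
python3 - <<'E'
from h import *
o=env.get_obs(); c=env.read_camera("side"); print(o["tool_pos"],o["force"],o["time_s"])
cv2.imwrite("pics/s4.png",cv2.resize(c["image"][120:420,140:360],None,fx=2,fy=2,interpolation=cv2.INTER_CUBIC))
E
```

```text
[ 0.59904172 -0.08342661  0.21307232] [-0.22521857 -0.00359919 -1.12218384] 18.1
```

View pics/s4.png

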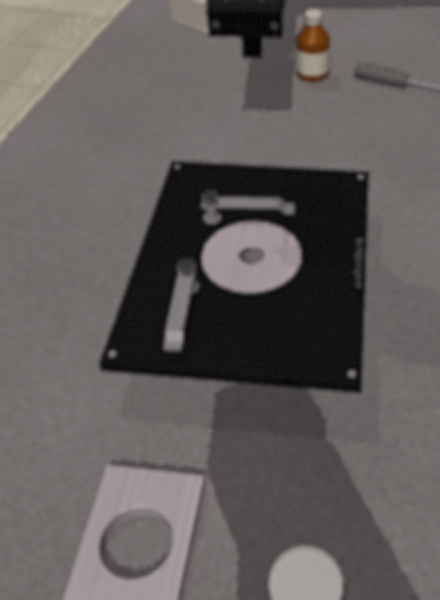

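The left arm's leaf runs from (186,267) to (173,340), parallel to the plate's side. The right arm's foot is at (288,208), which is full-image (284,224), the same as before. The bystanders are in place and the arm is clear.

```bash
python3 -c "
from cell import env
print(env.sign_off())"
```

```text
the job is handed in; nothing more can be done
None
```

I pressed both arms, judged the left-hand one to be the cracked one, and swung it outwards to point sideways. I then let go and handed the job in at about 18 s; it reports no verdict.

- **Left press:** about 5–6.6 N vertical, held for more than 2 s. The leaf went down about 3.4 mm.
- **Right press:** about 5–6 N, held for over 1 s. The leaf went down about 1.6 mm, a stiffness of about 3 N/mm, which fits a sound arm.
- **Left arm after the swing:** it points to about 102° in world axes against a target of 98.3°, so it is about 0.07 rad off. Its tip is at about y = 0.143 m in the stage's frame. I measured this while the finger was still touching; the last picture, after letting go, showed it still pointing sideways.
- **Everything else:** the right arm's foot is at the same pixel as before. The dish, frame, bottle and screwdriver looked undisturbed in the last picture, and the gripper is clear of everything.

**Checks that disagreed:**
- The left arm gave less than the 5 mm expected of a cracked arm. I put this down to the flat fingertip touching towards the root rather than at the middle. It still gave about twice as much as the right arm.
- Both presses carried a sideways force of 2–3 N, which brought the left arm's total to about 7.2 N at its peak reading.

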